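Stack a waveguide filter on its assembly jig

ROBOT

A 6-joint arm with a two-finger parallel gripper is mounted at the origin on a cart in front of the work surface, level with it; the furniture and walls round the work are solid. World frame = base frame: x ahead of the robot, y to its left, z up, the work surface at z = 0. Lengths are in m, angles in rad, forces in N, time in s.
With the tool pointing down it reaches from about 0.275 to 0.825 m from the base axis. Payload 4.9 kg.
Tool frame: the origin (TCP) lies at the centre of the arm's flange, where the gripper is bolted on; the fingertips stand 173 mm ahead of it and the grasp point (between the pads) lies 155 mm ahead of it (bot.hold_point_z is the distance from the TCP to the grasp point, in m); z points along the fingers, y is the line along which they close (so a half turn about z gives the same grasp; the last joint's range is limited). The gripper opens to 85 mm and grips with 20 to 120 N. Pads are 22 mm wide; open, the fingers measure 114 mm over their backs; the gripper's body (76 mm by 85 mm) begins 54 mm behind the grasp point. The pads swing forward as they close: fully open they stand 13 mm farther back than shut.
Start: joints at [-1.309, 0.326, -0.193, 1.052, 0, 1.437], TCP at [0.212, -0.507, 0.405] pointing down, gripper open.
Joint ranges: [-2.65, 2.65], [-0.97, 1.79], [-1.3, 1.35], [-1.93, 2.1], [-1.47, 1.37], [-3.14, 3.14]. Speed limits (rad/s): [2.57, 2.57, 3.14, 3.14, 3.14, 3.14].

INTERFACE

Orientations are given as a rotation vector (axis times angle).
In Python, from bench import bot gives the robot as it stands. The module is installed in compiled form; this text tells all that it offers.
- The arm moves only by the shell command python3 -m pendant 'ROWS' [OPENING] [FORCE]. ROWS is JSON, a list of rows, each a list of 6 numbers: the shift along the world's x, y, z in units of 30 mm (1.0 is 30 mm), then the turn, a rotation vector about the world's x, y, z in units of 0.08 rad (1.0 is 0.08 rad). In form: [[x, y, z, ax, ay, az], ...]. A call has 1 to 20 rows; each row shifts and turns the commanded pose from where the row before left it; what a row does not reach is not made up. A row lasts 1/12 s, in which the tool goes at most 41.7 mm and 7.16 degrees, less where a joint would pass 70% of its speed; a pose out of reach is approached as far as the arm can. A call with a number of a shift or a turn outside -1 to 1 is refused whole. A call with a gripper value outside its range is refused whole. OPENING is the opening, from -1 (shut) to 1 (fully open), set as the call begins (- or left out, the last holds). The fingers move at their own pace and stop on an object; FORCE is the grip in N (left out, the last holds). Time passes only in rows, so rows that do not move let the fingers close. It gives the time, the measured TCP pose, the force, the opening and the grip force at its end, in the units of the state.
- bot.observe(): the state, without advancing time (a new reading comes with each control period).
- bot.camera(name): name is "side" or "top"; returns the picture (384x512x3 uint8, red, green, blue); there is no depth.
- bot.camera_model(name): a dict with "fx", "fy", "cx", "cy" (pixels), "xyz" and "orientation" of the camera in the world. Camera axes: x right, y up, looking along -z (the intrinsics and any distortion apply to the point x, -y, -z); pixel columns grow to the right and rows downward; lengths in m; the calibration is good to about 2 mm. A picture is of the moment at which its call begins. camera_model takes no time and is no camera call.
- bot.hand_in(): hands the job in; it is judged then, once.
Trained networks look in the newest picture that a camera, given by its name, has taken for a name from the list of things; names that differ only in an ending like _2 or _b are one class to them, and where a whole thing is asked for, a point or a joint stands for the part that bears it (a point fixed in the world has none). Each returns a list of dicts, best first, with "p" (0 to 1); they miss things now and then, are a little off and sometimes report something else, mostly with a low value. They report only what shows in the picture. A call takes as long as a camera call.
- bot.search_frame(camera, target): "centre" ([x, y, z] in m, in world coordinates, good to about 4 mm: the middle of the surface that is visible of it).
- bot.trace(camera, target): "pixels" (384x512 bool, what is visible of it).
- bot.spot_point(camera, target): "centre" ([x, y, z] in m, in world coordinates, good to about 4 mm: a listed point, or the origin of a listed thing).
The state is a dict: "t": time; "joints": joint angles; "joint_velocities": joint speeds; "joint_efforts": joint torques, N m; "tcp_pos": TCP position; "tool_rot": TCP orientation; "wrist_force": force on the tool from outside, world axes, zero at the start; "moment": the same for the moment, N m; "width": opening from 0.0 (shut) to 1.0 (fully open); "grasp_force": force on a finger pad.
Only numpy, scipy, OpenCV 4.12 (cv2) and the standard library are available. Lean on these libraries where they do the work, as an engineer would, in place of code of your own. Each camera call takes 0.05 s, during which the arm holds its last target. There are 200 camera calls.

TASK

Build up the waveguide filter on the two dowel pins of the assembly jig: first the thick resonator section (the one with the tuning screw on its end), then the iris plate with the small round hole, then the plain spacer section, so that the iris lies between the two sections, and last the end plate with its connector upwards. Each piece goes over both pins; push down on it with the gripper, about 5 to 15 N, to feel that it lies flat before you add the next, since any gap in the joint leaks. Let go of everything at the end, and leave the screw dish, the adaptor and the wrench where they are.

Things in the scene. Friction and masses are not known exactly. Their poses are not given: they have to be found in the camera images.
- build_jig: fixed jig: dark base plate 116 x 72 x 10 mm with a bright steel pedestal 84 x 56 mm; its top face, the seat, is 24 mm above the origin. On the seat two upright steel pins at x = +31 and -31 mm, y = 0: 7 mm thick, tips 71 mm above the origin, top 9 mm tapered to a 2.4 mm nose. Origin: centre of the underside, on the bench; x along the line of the pins, z up. A half turn makes no difference
- resonator: loose thick section, bare aluminium, 84 x 56 x 18 mm, 0.17 kg: 38 x 20 mm rectangular window, brass tuning screw standing 14 mm out of its +x end; dowel holes of 11 mm right through at x = +31 and -31 mm, y = 0. Origin: centre of the underside; x along the 84 mm, y across the 56 mm width, z up. Fits either way round. Seated, its origin is 24 mm above the jig's origin
- iris: loose thin plate, bare aluminium, 84 x 56 x 6 mm, 0.07 kg: one round hole of 14 mm in the middle; dowel holes of 11 mm right through at x = +31 and -31 mm, y = 0. Origin: centre of the underside; x along the 84 mm, y across the 56 mm width, z up. Fits either way round. Seated, its origin is 42 mm above the jig's origin
- spacer: loose plain section, bare aluminium, 84 x 56 x 10 mm, 0.10 kg: 38 x 20 mm rectangular window, no screw; dowel holes of 11 mm right through at x = +31 and -31 mm, y = 0. Origin: centre of the underside; x along the 84 mm, y across the 56 mm width, z up. Fits either way round. Seated, its origin is 48 mm above the jig's origin
- end_plate: loose plate, bare aluminium, 84 x 56 x 8 mm, 0.12 kg: on it a steel connector 16 mm thick with a 26 mm square foot, top 33 mm above the origin (grip at 20 to 30 mm); dowel holes of 11 mm right through at x = +31 and -31 mm, y = 0. Origin: centre of the underside; x along the 84 mm, y across the 56 mm width, z up. Fits either way round. Seated, its origin is 58 mm above the jig's origin
- screw_dish: bystander: round steel dish with small screws, 94 mm across, 18 mm high. Origin: centre of the underside
- n_adaptor: bystander: coaxial adaptor standing upright, 20 mm thick, 36 mm high. Origin: centre of the underside
- sma_wrench: bystander: small wrench with a red handle lying flat, 147 mm long, 19 mm high. Origin: centre of the underside

How it is judged:
By the outcome, as a careful person would: the job done as asked, in the order asked, and still so for the second after the job is handed in, with the robot touching nothing.
It also fails if it takes over 120 s, if anything falls off the work surface, if the arm or the gripper's body presses on something with over 40 N, if the wrist force passes 120 N, or if a joint passes its speed limit or range.

## Working session

There is one attempt and no reset: what is moved stays moved. The work goes in short steps, Python scripts to look and compute and a shell command to move; the robot and the scene stay as the last step left them, time stands still between calls to the robot, and variables do not carry over. Pictures are saved under pics/ and viewed, at most 14 in all, crops included, and the job is handed in when it is done.

```bash
mkdir -p pics; cat > h.py <<'E'
import numpy as np, cv2
from scipy.spatial.transform import Rotation as R
from bench import bot
def snap(c,f):
    im=bot.camera(c); cv2.imwrite('pics/'+f,im[:,:,::-1]); return im
def cam(c):
    m=bot.camera_model(c); o=np.array(m['orientation'],float)
    Rm=R.from_rotvec(o).as_matrix() if o.shape==(3,) else (R.from_quat(o).as_matrix() if o.shape==(4,) else o)
    return m,Rm,np.array(m['xyz'])
def ray(c,px,z):
    m,Rm,t=cam(c); px=np.atleast_2d(px).astype(float)
    d=np.c_[(px[:,0]-m['cx'])/m['fx'],-(px[:,1]-m['cy'])/m['fy'],-np.ones(len(px))]@Rm.T
    return t+d*((z-t[2])/d[:,2])[:,None]
def proj(c,P):
    m,Rm,t=cam(c); q=(np.atleast_2d(P)-t)@Rm
    return np.c_[m['cx']+m['fx']*q[:,0]/-q[:,2],m['cy']-m['fy']*q[:,1]/-q[:,2]]
E
python3 - <<'E'
from h import *
for c in('top','side'):
    snap(c,c+'1.png'); print(bot.camera_model(c))
    for n in['build_jig','resonator','iris','spacer','end_plate','screw_dish','n_adaptor','sma_wrench']:
        print(c,n,[(np.round(d['centre'],3),round(d['p'],2)) for d in bot.spot_point(c,n)[:2]])
        if c=='top' and n in['build_jig','resonator','iris','spacer','end_plate']:
            for d in bot.trace(c,n)[:2]:
                p=np.argwhere(d['pixels'])[:,::-1].astype(np.float32); print('   ',round(d['p'],2),cv2.minAreaRect(p),len(p))
o=bot.observe();print(o['tcp_pos'],o['tool_rot'],o['width'],o['t'])
E
```

```text
{'fx': 381.6758539394079, 'fy': 381.6758539394079, 'cx': 255.57238832113492, 'cy': 195.35880578001576, 'xyz': array([0.27116691, 0.24012985, 0.89523784]), 'orientation': array([ 0.16611113, -0.13803381, -1.57634684])}
top build_jig [(array([ 0.41 ,  0.114, -0.002]), 0.89)]
    0.9 ((313.8595275878906, 208.2752685546875), (30.281082153320312, 48.71955871582031), 12.994616508483887) 1405
top resonator [(array([0.562, 0.117, 0.001]), 0.85)]
    0.62 ((312.2837829589844, 147.20269775390625), (36.98977279663086, 23.50905418395996), 80.53767395019531) 685
top iris [(array([0.556, 0.236, 0.002]), 0.89), (array([ 0.412,  0.117, -0.001]), 0.55)]
    0.61 ((262.0579833984375, 151.15916442871094), (24.011926651000977, 33.7474250793457), 3.9451863765716553) 764
top spacer [(array([0.431, 0.248, 0.001]), 0.91)]
    0.72 ((258.2671203613281, 201.7123260498047), (36.86796569824219, 23.174150466918945), 69.44395446777344) 604
top end_plate [(array([0.564, 0.396, 0.002]), 0.85)]
    0.57 ((197.3443603515625, 148.41981506347656), (34.092132568359375, 24.28214454650879), 60.945396423339844) 796
top scr
[... 378 characters left out ...]
,  0.54160901]), 'orientation': array([0.91893663, 0.21951725, 0.42488974])}
side build_jig [(array([0.412, 0.115, 0.   ]), 0.82), (array([0.429, 0.251, 0.   ]), 0.57)]
side resonator [(array([0.56 , 0.117, 0.   ]), 0.92), (array([ 0.355,  0.186, -0.   ]), 0.7)]
side iris [(array([0.558, 0.238, 0.001]), 0.55)]
side spacer [(array([0.43 , 0.249, 0.001]), 0.95)]
side end_plate [(array([ 0.566,  0.395, -0.003]), 0.63)]
side screw_dish [(array([0.41 , 0.408, 0.001]), 0.88)]
side n_adaptor []
side sma_wrench [(array([0.304, 0.262, 0.   ]), 0.64), (array([ 0.414,  0.408, -0.001]), 0.25)]
[ 0.21206817 -0.50748084  0.40468472] [-3.08024401e+00 -6.17665887e-01 -2.51588706e-05] 1.0000738075157645 1.15
```

View pics/top1.png

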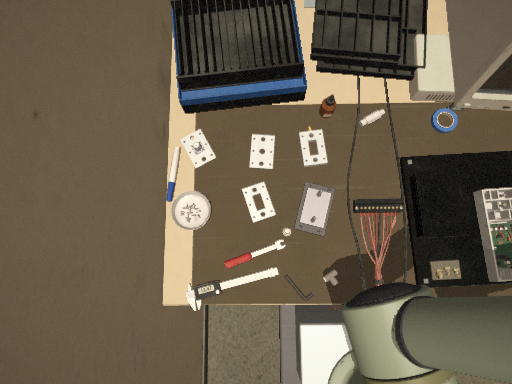

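View pics/side1.png

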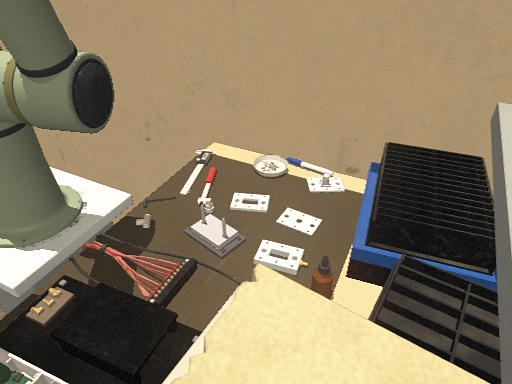

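The top view shows the parts in two rows. End plate is at px (197,148), iris (262,151), resonator (313,147) with its screw pointing up, spacer (258,202) and jig (314,208). The side view agrees with the networks. Next I'll fit accurate poses.

```bash
cat >> h.py <<'E'
from scipy.optimize import minimize
def rect(L,W): return np.array([[L,W],[-L,W],[-L,-W],[L,-W]])/2
def fit(mask_by_cam,x0,L,W,z0,z1):
    "pose of box L x W, z0..z1 whose projected hull best matches the masks (IoU)"
    S=4
    def cost(v):
        c,s=np.cos(v[2]),np.sin(v[2]); q=rect(L,W)@np.array([[c,s],[-s,c]])+v[:2]
        P=np.r_[np.c_[q,np.full(4,z0)],np.c_[q,np.full(4,z1)]]; J=0
        for cm,M in mask_by_cam.items():
            h=cv2.convexHull(((proj(cm,P)+.5)*S*16).astype(np.float32)).astype(np.int32)
            I=np.zeros(M.shape,np.uint8); cv2.fillConvexPoly(I,h,1,shift=4)
            J+=1-(I&M).sum()/(I|M).sum()
        return J
    best=None
    for a in(-.4,-.2,0,.2,.4):
        v=np.array([*x0,a]); sx=np.r_[[v],v+np.diag([.006,.006,.15])]
        r=minimize(cost,v,method='Nelder-Mead',options=dict(initial_simplex=sx,maxiter=120))
        if best is None or r.fun<best.fun: best=r
    return best
def bigmask(m):
    m=m.astype(np.uint8); cs,_=cv2.findContours(m,cv2.RETR_EXTERNAL,cv2.CHAIN_APPROX_NONE)
    o=np.zeros_like(m); cv2.drawContours(o,[max(cs,key=cv2.contourArea)],-1,1,-1)
    return cv2.resize(o,None,fx=4,fy=4,interpolation=cv2.INTER_NEAREST)
E
python3 - <<'E'
from h import *
X={'resonator':((.561,.117),84,56,0,.018),'iris':((.557,.237),84,56,0,.006),'spacer':((.43,.249),84,56,0,.010),'end_plate':((.565,.396),84,56,0,.008),'build_jig':((.411,.115),116,72,0,.010)}
bot.camera('top');bot.camera('side')
tiles=[]
for n,(x,L,W,a,b) in X.items():
    M={}
    for c in('top','side'):
        for d in bot.trace(c,n)[:3]:
            q=np.argwhere(d['pixels'])[:,::-1].mean(0); e=np.linalg.norm(q-proj(c,[*x,b])[0])
            if e<15 and c not in M: M[c]=bigmask(d['pixels'])
    for k in [['top'],['side'],['top','side']]:
        m={c:M[c] for c in k if c in M}
        if m: r=fit(m,x,L/1e3,W/1e3,a,b); print(n,k,np.round(r.x,4),round(np.degrees(r.x[2]),1),round(r.fun,3))
im=cv2.imread('pics/top1.png')[110:250,170:350]; cv2.imwrite('pics/crop1.png',cv2.resize(im,None,fx=4.2,fy=4.2,interpolation=cv2.INTER_CUBIC))
print(R.from_rotvec(bot.observe()['tool_rot']).as_matrix().round(3))
E
```

```text
resonator ['top'] [0.5602 0.1172 0.108 ] 6.2 0.06
resonator ['side'] [0.5577 0.1185 0.0816] 4.7 0.101
resonator ['top', 'side'] [0.5589 0.1174 0.1098] 6.3 0.181
iris ['top'] [ 0.556   0.2392 -0.0828] -4.7 0.046
iris ['side'] [ 0.5521  0.2426 -0.0848] -4.9 0.104
iris ['top', 'side'] [ 0.5544  0.2399 -0.082 ] -4.7 0.208
spacer ['top'] [0.4303 0.2492 0.3107] 17.8 0.066
spacer ['side'] [0.426  0.2555 0.3559] 20.4 0.158
spacer ['top', 'side'] [0.4293 0.2496 0.3318] 19.0 0.261
end_plate ['top'] [0.565  0.3964 0.5049] 28.9 0.054
end_plate ['side'] [0.5606 0.4017 0.4573] 26.2 0.135
end_plate ['top', 'side'] [0.5646 0.3971 0.5194] 29.8 0.252
build_jig ['top'] [ 0.4127  0.1178 -0.2571] -14.7 0.046
build_jig ['side'] [ 0.4094  0.1206 -0.2741] -15.7 0.065
build_jig ['top', 'side'] [ 0.4112  0.1191 -0.265 ] -15.2 0.145
[[ 0.923  0.385 -0.   ]
 [ 0.385 -0.923 -0.   ]
 [-0.     0.    -1.   ]]
```

View pics/crop1.png

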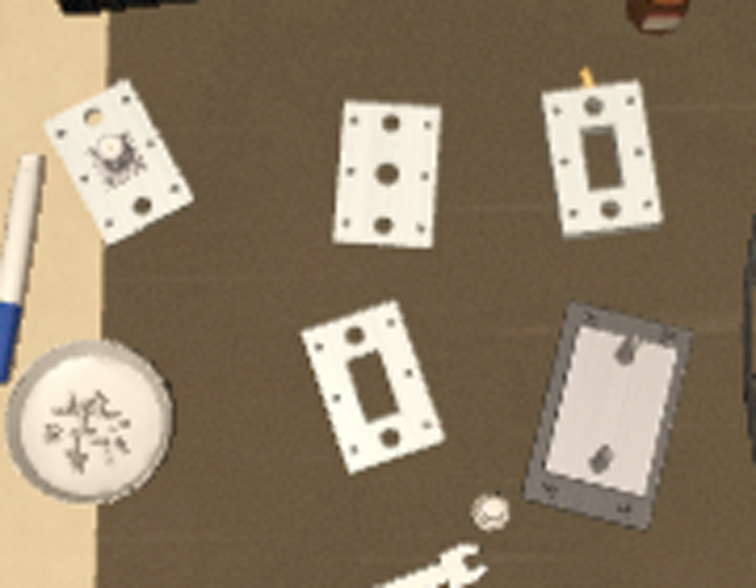

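Crop: the dowel holes are clear. Resonator (593,105)/(610,208), iris (391,122)/(383,225), spacer (354,335)/(390,437), end plate (93,117)/(142,205). The pedestal's corners are near (583,322), (678,347), (640,492) and (545,465). I'll use these to refine the poses.

```bash
python3 - <<'E'
from h import *
f=lambda p:(np.array(p)+.5)/4.2-.5+[170,110]
for n,p,z in [('res',[(593,105),(610,208)],.018),('iris',[(391,122),(383,225)],.006),('sp',[(354,335),(390,437)],.01),('end',[(93,117),(142,205)],.008),('jig',[(630.5,334.5),(592.5,478.5)],.024)]:
    w=ray('top',f(p),z); d=w[0]-w[1]; print(n,w.mean(0).round(4),np.linalg.norm(d[:2]).round(4),np.degrees(np.arctan2(d[1],d[0])).round(1))
E
```

```text
res [0.5598 0.1168 0.018 ] 0.0619 6.8
iris [0.5554 0.2392 0.006 ] 0.0623 -5.0
sp [0.4299 0.2492 0.01  ] 0.0616 18.5
end [0.5646 0.3954 0.008 ] 0.0614 28.8
jig [0.4145 0.1175 0.024 ] 0.0834 -16.7
```

```bash
python3 -m pendant '[[0.58,1,0,0,0,-0.175],[0.58,1,0,0,0,-0.175],[0.58,1,0,0,0,-0.175],[0.58,1,0,0,0,-0.175],[0.58,1,0,0,0,-0.175],[0.58,1,0,0,0,-0.175],[0.58,1,0,0,0,-0.175],[0.58,1,0,0,0,-0.175],[0.58,1,0,0,0,-0.175],[0.58,1,0,0,0,-0.175],[0.58,1,0,0,0,-0.175],[0.58,1,0,0,0,-0.175],[0.58,1,0,0,0,-0.175],[0.58,1,0,0,0,-0.175],[0.58,1,0,0,0,-0.175],[0.58,1,0,0,0,-0.175],[0.58,1,0,0,0,-0.175],[0.58,1,0,0,0,-0.175],[0.58,1,0,0,0,-0.175],[0.58,1,0,0,0,-0.175]]' 1 40
cat > st.py <<'E'
from h import *
import sys
T={'res':(.560,.117,6.6),'iris':(.5555,.239,-4.8),'sp':(.430,.249,18.3),'end':(.565,.396,28.9),'jig':(.4125,.1178,-15.3)}
o=bot.observe(); m=R.from_rotvec(o['tool_rot']).as_matrix(); p=o['tcp_pos']; yaw=np.degrees(np.arctan2(m[1,0],m[0,0]))
print('t',round(o['t'],2),'pos',p.round(4),'yaw',yaw.round(2),'tilt',m[:,2].round(4),'w',round(o['width'],3),'F',np.round(o['wrist_force'],1),'M',np.round(o['moment'],2),'g',round(o['grasp_force'],1))
if len(sys.argv)>1:
    t=np.array(T[sys.argv[1]]); z=float(sys.argv[2]); off=np.array([float(a) for a in sys.argv[3:5]]) if len(sys.argv)>4 else np.zeros(2)
    a=np.radians(t[2]); 
    # level correction too
    Rt=R.from_matrix(np.array([[np.cos(a),np.sin(a),0],[np.sin(a),-np.cos(a),0],[0,0,-1]])); rv=(Rt*R.from_matrix(m).inv()).as_rotvec()
    print('units',((np.r_[t[:2]+off,z]-p)/.03).round(2),(rv/.08).round(2))
E
python3 st.py res .25
```

```text
t: 3.42
tcp_pos: [0.5606, 0.0943, 0.4048]
tool_rot: [3.136, 0.181, 0.0]
wrist_force: [1.3, -0.7, 1.2]
width: 1.0
grasp_force: 0.0
t 3.42 pos [0.5606 0.0943 0.4048] yaw 6.61 tilt [ 3.e-04 -1.e-04 -1.e+00] w 1.0 F [ 1.3 -0.7  1.2] M [-0.05 -0.   -0.01] g 0.0
units [-0.02  0.76 -5.16] [ 0.  0. -0.]
```

```bash
python3 -m pendant '[[0,0.4,-0.6,0,0,0],[0,0.36,-0.8,0,0,0],[0,0,-1,0,0,0],[0,0,-1,0,0,0],[0,0,-1,0,0,0],[0,0,-1,0,0,0],[0,0,-0.8,0,0,0],[0,0,-0.6,0,0,0],[0,0,-0.4,0,0,0],[0,0,-0.3,0,0,0],[0,0,-0.1,0,0,0],[0,0,-0.1,0,0,0],[0,0,0,0,0,0]]' 0.5 40; python3 st.py res .174; python3 - <<'E'
from h import *
im=snap('side','s2.png'); cv2.imwrite('pics/s2c.png',cv2.resize(im[130:330,150:400,::-1],None,fx=3,fy=3))
E
```

```text
t: 4.5
tcp_pos: [0.5603, 0.1153, 0.1738]
tool_rot: [3.136, 0.182, 0.001]
wrist_force: [0.3, 0.4, -0.1]
width: 0.749
grasp_force: 0.0
t 4.5 pos [0.5603 0.1153 0.1738] yaw 6.63 tilt [ 4.e-04  0.e+00 -1.e+00] w 0.749 F [ 0.3  0.4 -0.1] M [-0.01 -0.01  0.02] g 0.0
units [-0.01  0.06  0.01] [-0.    0.   -0.01]
```

View pics/s2c.png

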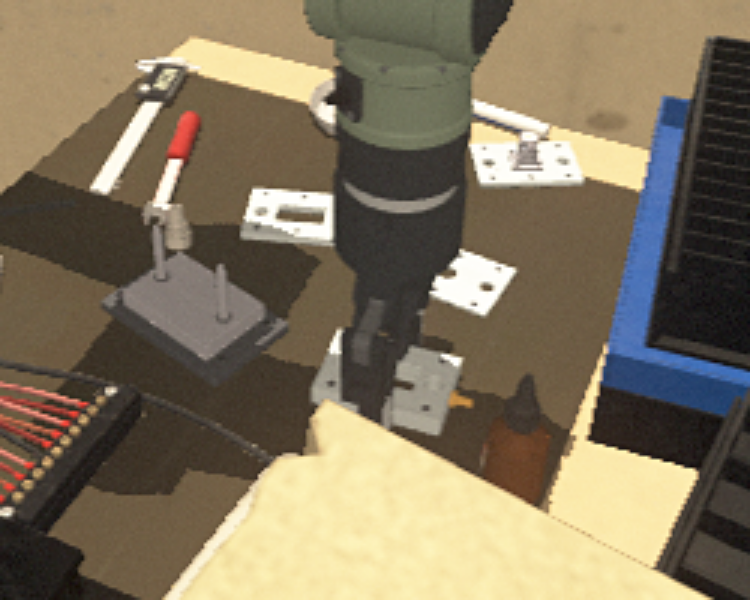

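The picture shows the fingers straddling the resonator at its middle (crop px ~375,385). Now I'll close.

```bash
python3 -m pendant '[[0,0,0,0,0,0],[0,0,0,0,0,0],[0,0,0,0,0,0],[0,0,0,0,0,0],[0,0,0,0,0,0],[0,0,0,0,0,0]]' -1 50; python3 -m pendant '[[0,0,0.3,0,0,0],[0,0,0.6,0,0,0],[0,0,0.8,0,0,0],[0,0,0.8,0,0,0],[0,0,0.5,0,0,0],[0,0,0.3,0,0,0],[0,0,0,0,0,0]]'; python3 st.py jig .274
```

```text
t: 5.05
tcp_pos: [0.5607, 0.1155, 0.175]
tool_rot: [-3.136, -0.182, -0.003]
wrist_force: [-2.0, 0.2, 5.6]
width: 0.64
grasp_force: 54.2
t: 5.63
tcp_pos: [0.5608, 0.1153, 0.275]
tool_rot: [3.136, 0.182, 0.006]
wrist_force: [0.4, -0.4, -2.8]
width: 0.641
grasp_force: 53.5
t 5.63 pos [0.5608 0.1153 0.275 ] yaw 6.63 tilt [ 3.7e-03  1.0e-04 -1.0e+00] w 0.641 F [ 0.4 -0.4 -2.8] M [ 0.04 -0.02 -0.01] g 53.5
units [-4.94  0.08 -0.03] [ 0.01  0.05 -4.78]
```

```bash
python3 -m pendant '[[-0.3,0,0,0,0,-0.3],[-0.6,0,0,0,0,-0.6],[-0.8,0,0,0,0,-0.8],[-0.9,0.08,0,0,0,-0.9],[-0.8,0,0,0,0,-0.8],[-0.7,0,0,0,0,-0.6],[-0.5,0,0,0,0,-0.5],[-0.3,0,0,0,0,-0.28],[0,0,0,0,0,0],[0,0,0,0,0,0]]'; python3 st.py jig .255;  python3 - <<'E'
from h import *
im=snap('side','s3.png'); cv2.imwrite('pics/s3c.png',cv2.resize(im[140:280,140:300,::-1],None,fx=4,fy=4,interpolation=cv2.INTER_CUBIC))
im=snap('top','t3.png'); cv2.imwrite('pics/t3c.png',cv2.resize(im[150:260,250:380,::-1],None,fx=5,fy=5,interpolation=cv2.INTER_CUBIC))
E
```

```text
t: 6.47
tcp_pos: [0.4094, 0.02, 0.2721]
tool_rot: [-3.064, 0.235, -0.008]
wrist_force: [0.4, 0.7, -2.0]
width: 0.639
grasp_force: 53.5
t 6.47 pos [0.4094 0.02   0.2721] yaw -8.77 tilt [ 0.0102  0.0683 -0.9976] w 0.639 F [ 0.4  0.7 -2. ] M [-0.13 -0.05  0.01] g 53.5
units [ 0.1   3.26 -0.57] [-0.85  0.18 -1.42]
```

View pics/s3c.png

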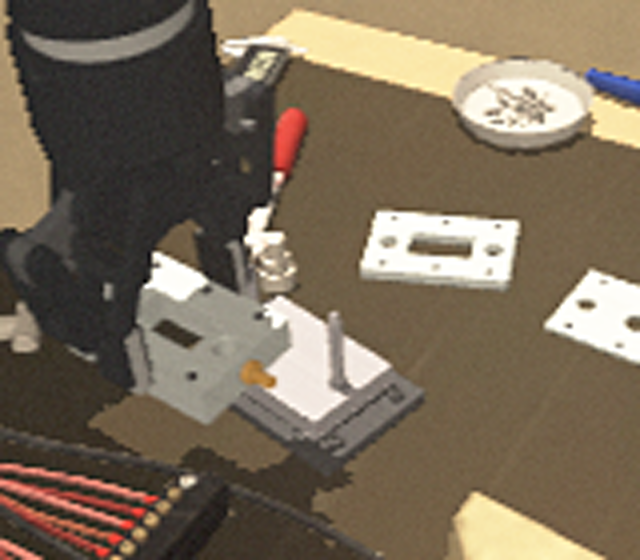

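View pics/t3c.png

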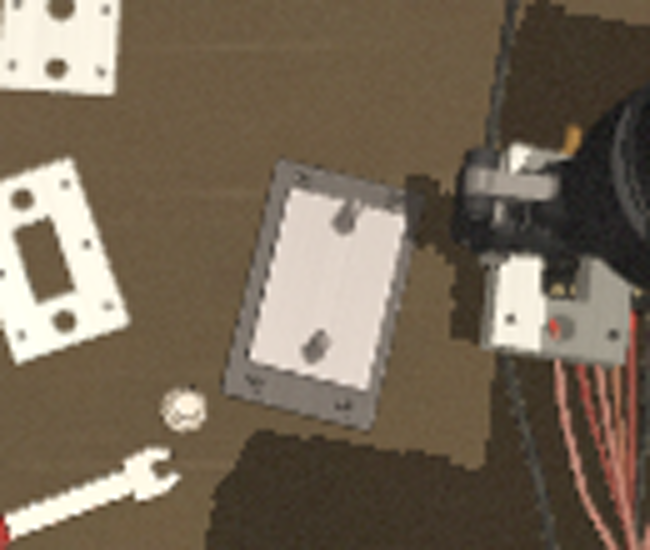

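The side and top views show the resonator held, but hanging beside the jig and tilted. The arm ended 95 mm off in y, so I'll check the joints.

```bash
python3 -c "
from h import *
o=bot.observe();print(np.round(o['joints'],3),np.round(o['joint_velocities'],3),np.round(o['joint_efforts'],1))"; python3 -m pendant '[[0,0,0,0,0,0],[0,0,0,0,0,0],[0,0,0,0,0,0]]';python3 st.py jig .274;python3 -c "
from h import *
o=bot.observe();print(np.round(o['joints'],3),np.round(o['joint_velocities'],3))"
```

```text
[-0.153  0.224 -0.727  0.619  0.069  3.141] [ 0.006  0.004  0.009  0.003 -0.001 -0.   ] [ -0.2 -33.4  20.    0.1   0.3   0. ]
t: 6.82
tcp_pos: [0.4097, 0.0204, 0.2722]
tool_rot: [-3.064, 0.233, -0.007]
wrist_force: [-0.3, 0.1, -2.1]
width: 0.641
grasp_force: 53.5
t 6.82 pos [0.4097 0.0204 0.2722] yaw -8.7 tilt [ 0.0099  0.0683 -0.9976] w 0.641 F [-0.3  0.1 -2.1] M [-0.08 -0.    0.03] g 53.5
units [0.09 3.25 0.06] [-0.85  0.17 -1.44]
[-0.153  0.224 -0.728  0.619  0.069  3.141] [-0.004 -0.004 -0.007  0.002  0.001 -0.001]
```

Joint 6 has run into its limit of +3.14. The part fits either way round, so I'll turn the other way by about half a turn, lifted clear.

```bash
python3 -m pendant '[[0,0,0.5,0,0,1],[0,0,0.5,0,0,1],[0,0,0,0,0,1],[0,0,0,0,0,1],[0,0,0,0,0,1],[0,0,0,0,0,1],[0,0,0,0,0,1],[0,0,0,0,0,1],[0,0,0,0,0,1],[0,0,0,0,0,1],[0,0,0,0,0,1],[0,0,0,0,0,1],[0,0,0,0,0,1],[0,0,0,0,0,1],[0,0,0,0,0,1],[0,0,0,0,0,1],[0,0,0,0,0,1],[0,0,0,0,0,1],[0,0,0,0,0,1],[0,0,0,0,0,1]]'; sed -i "s/'jig':(.4125,.1178,-15.3)/'jig':(.4125,.1178,164.7)/" st.py; python3 st.py jig .274
```

```text
t: 8.48
tcp_pos: [0.4095, 0.0203, 0.3022]
tool_rot: [-2.311, -2.051, 0.071]
wrist_force: [-0.1, -0.7, -2.1]
width: 0.638
grasp_force: 53.8
t 8.48 pos [0.4095 0.0203 0.3022] yaw 83.17 tilt [-0.0684  0.0078 -0.9976] w 0.638 F [-0.1 -0.7 -2.1] M [ 0.05 -0.09  0.02] g 53.8
units [ 0.1   3.25 -0.94] [ 0.53 -0.78 17.78]
```

```bash
python3 -m pendant '[[0,0.3,0,0,0,1],[0,0.3,0,0,0,1],[0,0.3,0,0,0,1],[0,0.3,0,0,0,1],[0,0.3,0,0,0,1],[0,0.3,0,0,0,1],[0,0.3,0,0,0,1],[0,0.3,0,0,0,1],[0,0.3,0,0,0,1],[0,0.3,0,0,0,1],[0,0,0,0,0,1],[0,0,0,0,0,1],[0,0,0,0,0,1],[0,0,0,0,0,1],[0,0,0,0,0,1],[0,0,0,0,0,1],[0,0,0,0,0,1],[0,0,0,0,0,0.8],[0,0,0,0,0,0]]'; python3 st.py jig .274
```

```text
t: 10.07
tcp_pos: [0.4093, 0.1104, 0.3023]
tool_rot: [-0.42, -3.103, 0.107]
wrist_force: [0.3, -0.6, -2.6]
width: 0.641
grasp_force: 53.8
t 10.07 pos [0.4093 0.1104 0.3023] yaw 164.6 tilt [-0.0176 -0.0663 -0.9976] w 0.641 F [ 0.3 -0.6 -2.6] M [ 0.09 -0.02  0.01] g 53.8
units [ 0.11  0.25 -0.94] [ 0.83 -0.22  0.02]
```

```bash
python3 -m pendant '[[0.1,0.22,-0.3,0.4,-0.1,0],[0,0,-0.5,0.43,-0.12,0],[0,0,-0.5,0,0,0],[0,0,-0.4,0,0,0],[0,0,0,0,0,0],[0,0,0,0,0,0]]'; python3 st.py jig .250;  python3 - <<'E'
from h import *
im=snap('side','s4.png'); im=cv2.resize(im[160:290,150:290,::-1],None,fx=5,fy=4.5,interpolation=cv2.INTER_CUBIC); cv2.imwrite('pics/s4c.png',im)
E
```

```text
t: 10.57
tcp_pos: [0.412, 0.1168, 0.251]
tool_rot: [-0.425, -3.111, 0.001]
wrist_force: [-0.6, -0.6, -1.9]
width: 0.64
grasp_force: 53.7
t 10.57 pos [0.412  0.1168 0.251 ] yaw 164.46 tilt [-2.e-03 -3.e-04 -1.e+00] w 0.64 F [-0.6 -0.6 -1.9] M [ 0.05 -0.03  0.01] g 53.7
units [ 0.02  0.03 -0.03] [ 0.   -0.02  0.05]
```

View pics/s4c.png

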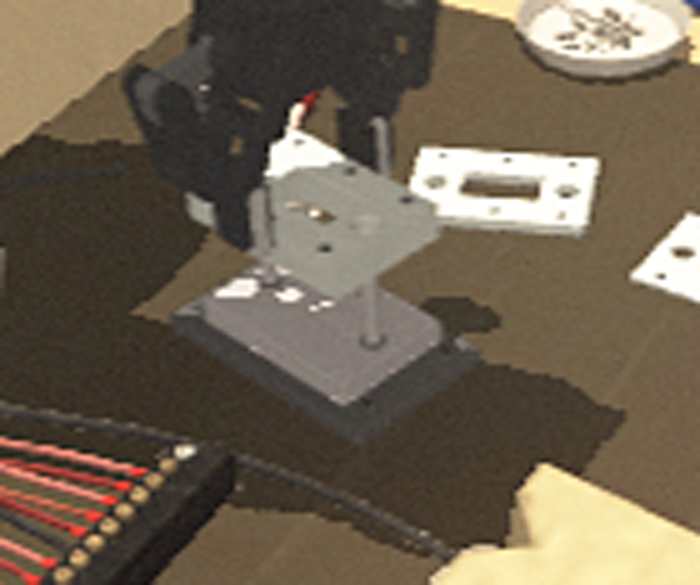

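The picture shows the resonator level above the pins, with its near hole (365,225) in line with the pin at (370,340). Lowering now.

```bash
python3 -m pendant '[[0,0,-0.1,0,0,0],[0,0,-0.15,0,0,0],[0,0,-0.15,0,0,0],[0,0,-0.15,0,0,0],[0,0,-0.15,0,0,0],[0,0,-0.1,0,0,0],[0,0,0,0,0,0]]'; python3 st.py jig .2; python3 -m pendant '[[0,0,-0.15,0,0,0],[0,0,-0.15,0,0,0],[0,0,-0.15,0,0,0],[0,0,-0.1,0,0,0],[0,0,-0.1,0,0,0],[0,0,0,0,0,0]]'; python3 st.py jig .2
```

```text
t: 11.2
tcp_pos: [0.4113, 0.1171, 0.2263]
tool_rot: [-0.422, -3.11, -0.002]
wrist_force: [-2.6, 3.7, -4.2]
width: 0.641
grasp_force: 53.6
t 11.2 pos [0.4113 0.1171 0.2263] yaw 164.54 tilt [-0.0028  0.0014 -1.    ] w 0.641 F [-2.6  3.7 -4.2] M [0.85 0.53 0.08] g 53.6
units [ 0.04  0.02 -0.88] [-0.02 -0.03  0.03]
t: 11.7
tcp_pos: [0.4114, 0.1172, 0.2071]
tool_rot: [-0.422, -3.11, -0.002]
wrist_force: [-3.2, 4.7, -3.6]
width: 0.639
grasp_force: 53.7
t 11.7 pos [0.4114 0.1172 0.2071] yaw 164.55 tilt [-0.0025  0.0017 -1.    ] w 0.639 F [-3.2  4.7 -3.6] M [0.98 0.57 0.11] g 53.7
units [ 0.04  0.02 -0.24] [-0.02 -0.03  0.03]
```

```bash
python3 -m pendant '[[-0.03,0.05,0,0,0,0],[0,0,-0.1,0,0,0],[0,0,-0.08,0,0,0],[0,0,-0.05,0,0,0],[0,0,0,0,0,0],[0,0,0,0,0,0]]'; python3 st.py jig .1985
```

```text
t: 12.2
tcp_pos: [0.4113, 0.1181, 0.2006]
tool_rot: [-0.424, -3.112, 0.001]
wrist_force: [-1.4, 0.6, -3.6]
width: 0.642
grasp_force: 53.8
t 12.2 pos [0.4113 0.1181 0.2006] yaw 164.5 tilt [-6.e-04 -7.e-04 -1.e+00] w 0.642 F [-1.4  0.6 -3.6] M [0.12 0.33 0.04] g 53.8
units [ 0.04 -0.01 -0.07] [ 0.01 -0.01  0.04]
```

```bash
for i in 1 2 3; do python3 st.py >/dev/null; done; python3 -m pendant '[[-0.02,0,-0.04,0,0,0],[0,0,-0.04,0,0,0],[0,0,0,0,0,0]]' | sed -n 2,4p; python3 -m pendant '[[0,0,-0.03,0,0,0],[0,0,0,0,0,0]]'| sed -n 2,4p;  python3 -m pendant '[[0,0,-0.03,0,0,0],[0,0,0,0,0,0]]'| sed -n 2,4p
```

```text
tcp_pos: [0.4111, 0.1182, 0.199]
tool_rot: [0.423, 3.112, -0.001]
wrist_force: [-2.5, 0.4, 4.2]
tcp_pos: [0.411, 0.1182, 0.1989]
tool_rot: [0.423, 3.112, -0.001]
wrist_force: [-5.3, -0.7, 17.0]
tcp_pos: [0.411, 0.1182, 0.1989]
tool_rot: [0.423, 3.111, -0.001]
wrist_force: [-8.2, -0.6, 28.9]
```

```bash
python3 -m pendant '[[0.03,0,-0.0,0,0,0],[0,0,0.05,0,0,0],[0,0,0,0,0,0],[0,0,0,0,0,0]]'; python3 -m pendant '[[0,0,0,0,0,0],[0,0,0,0,0,0],[0,0,0,0,0,0],[0,0,0,0,0,0],[0,0,0,0,0,0]]' 1; python3 -m pendant '[[0,0,0.2,0,0,0],[0,0,0.5,0,0,0],[0,0,0.8,0,0,0],[0,0,0.8,0,0,0],[0,0,0.7,0,0,0],[0,0,0.5,0,0,0],[0,0,0,0,0,0]]'; sed -i "s/-4.8)/175.2)/;s/18.3)/198.3)/;s/28.9)/208.9)/;s/(.4125,.1178/(.411,.1182/" st.py; python3 st.py iris .182
```

```text
t: 13.12
tcp_pos: [0.4113, 0.1182, 0.1989]
tool_rot: [-0.423, -3.113, 0.001]
wrist_force: [-6.9, 0.4, 14.1]
width: 0.64
grasp_force: 55.7
t: 13.53
tcp_pos: [0.412, 0.1182, 0.1982]
tool_rot: [0.423, 3.112, -0.0]
wrist_force: [-0.2, -0.8, 0.6]
width: 1.002
grasp_force: 0.0
t: 14.12
tcp_pos: [0.4129, 0.1184, 0.3064]
tool_rot: [0.423, 3.108, 0.002]
wrist_force: [-0.1, -0.1, 0.4]
width: 0.999
grasp_force: 0.0
t 14.12 pos [0.4129 0.1184 0.3064] yaw 164.51 tilt [ 5.5e-03  4.0e-04 -1.0e+00] w 0.999 F [-0.1 -0.1  0.4] M [ 0.08 -0.06 -0.  ] g 0.0
units [ 4.75  4.02 -4.15] [-0.01  0.07  2.33]
```

```bash
python3 -m pendant '[[0.3,0.25,0,0,0,0.2],[0.6,0.5,0,0,0,0.4],[0.8,0.67,0,0,0,0.4],[0.9,0.8,0,0,0,0.4],[0.8,0.7,0,0,0,0.4],[0.7,0.6,0,0,0,0.3],[0.4,0.35,0,0,0,0.23],[0.25,0.15,-0.3,0,0.07,0],[0,0,-0.7,0,0,0],[0,0,-1,0,0,0],[0,0,-1,0,0,0],[0,0,-0.7,0,0,0],[0,0,-0.3,0,0,0],[0,0,-0.1,0,0,0],[0,0,0,0,0,0]]' 0.44; python3 st.py iris .175
```

```text
t: 15.37
tcp_pos: [0.5539, 0.239, 0.1791]
tool_rot: [-0.131, -3.131, 0.002]
wrist_force: [0.8, -0.0, 0.1]
width: 0.723
grasp_force: 0.0
t 15.37 pos [0.5539 0.239  0.1791] yaw 175.21 tilt [-7.6e-03 -7.0e-04 -1.0e+00] w 0.723 F [ 0.8 -0.   0.1] M [ 0.03  0.03 -0.02] g 0.0
units [ 0.05 -0.   -0.14] [ 0.01 -0.1  -0.  ]
```

```bash
for i in 1; do python3 -m pendant '[[0.05,0,-0.1,0,-0.05,0],[0,0,0,0,0,0]]'| sed -n 2,4p; python3 -m pendant '[[0,0,-0.08,0,0,0],[0,0,0,0,0,0]]'| sed -n 2,4p; python3 -m pendant '[[0,0,-0.06,0,0,0],[0,0,0,0,0,0]]'| sed -n 2,4p; python3 -m pendant '[[0,0,-0.05,0,0,0],[0,0,0,0,0,0]]'| sed -n 2,4p;done; python3 st.py iris .175
```

```text
tcp_pos: [0.5566, 0.2391, 0.1782]
tool_rot: [0.132, 3.138, 0.001]
wrist_force: [0.1, -0.4, 0.2]
tcp_pos: [0.556, 0.2389, 0.1755]
tool_rot: [-0.132, -3.138, -0.0]
wrist_force: [0.1, 0.6, -0.0]
tcp_pos: [0.5556, 0.2388, 0.1732]
tool_rot: [-0.132, -3.137, 0.0]
wrist_force: [0.3, -0.5, -0.9]
tcp_pos: [0.5555, 0.2388, 0.1714]
tool_rot: [-0.132, -3.137, 0.001]
wrist_force: [0.2, -0.5, -0.1]
t 16.03 pos [0.5555 0.2388 0.1714] yaw 175.19 tilt [-1.9e-03 -3.0e-04 -1.0e+00] w 0.722 F [ 0.2 -0.5 -0.1] M [ 0.02 -0.    0.05] g 0.0
units [-0.    0.01  0.12] [ 0.   -0.02  0.  ]
```

```bash
for i in 1; do python3 -m pendant '[[0,0,-0.05,0,0,0],[0,0,0,0,0,0]]'| sed -n 2,4p; python3 -m pendant '[[0,0,-0.05,0,0,0],[0,0,0,0,0,0]]'| sed -n 2,4p; python3 -m pendant '[[0,0,-0.05,0,0,0],[0,0,0,0,0,0]]'| sed -n 2,4p; done; python3 st.py iris .175
```

```text
tcp_pos: [0.5555, 0.2388, 0.1697]
tool_rot: [-0.132, -3.137, 0.001]
wrist_force: [-0.4, -0.1, 0.5]
tcp_pos: [0.5555, 0.2388, 0.1682]
tool_rot: [-0.132, -3.137, 0.001]
wrist_force: [-0.3, 0.4, -0.5]
tcp_pos: [0.5556, 0.2389, 0.168]
tool_rot: [-0.132, -3.137, 0.0]
wrist_force: [-3.3, -1.3, 8.3]
t 16.53 pos [0.5556 0.2389 0.168 ] yaw 175.2 tilt [-1.6e-03 -2.0e-04 -1.0e+00] w 0.724 F [-3.3 -1.3  8.3] M [-0.11  0.63  0.04] g 4.3
units [-0.    0.    0.23] [ 0.   -0.02  0.  ]
```

```bash
python3 -m pendant '[[0,0,0.12,0,0,0],[0,0,0,0,0,0]]' | sed -n 2,4p;  python3 -m pendant '[[0,0,0,0,0,0],[0,0,0,0,0,0],[0,0,0,0,0,0],[0,0,0,0,0,0],[0,0,0,0,0,0],[0,0,0,0,0,0]]' -1 50;python3 st.py; python3 -m pendant '[[0,0,0.3,0,0,0],[0,0,0.6,0,0,0],[0,0,0.8,0,0,0],[0,0,0.8,0,0,0],[0,0,0.5,0,0,0],[0,0,0.3,0,0,0],[0,0,0,0,0,0]]'; python3 st.py jig .249
```

```text
tcp_pos: [0.5559, 0.2389, 0.1712]
tool_rot: [-0.132, -3.138, -0.0]
wrist_force: [0.6, 0.4, 0.2]
t: 17.2
tcp_pos: [0.5559, 0.239, 0.1715]
tool_rot: [-0.132, -3.138, -0.0]
wrist_force: [-1.9, -0.9, 8.1]
width: 0.628
grasp_force: 51.6
t 17.2 pos [0.5559 0.239  0.1715] yaw 175.2 tilt [-7.e-04  1.e-04 -1.e+00] w 0.628 F [-1.9 -0.9  8.1] M [-0.13  0.39 -0.02] g 51.6
t: 17.78
tcp_pos: [0.5564, 0.2391, 0.2718]
tool_rot: [0.132, 3.137, 0.001]
wrist_force: [-0.0, -0.5, -0.6]
width: 0.632
grasp_force: 53.0
t 17.78 pos [0.5564 0.2391 0.2718] yaw 175.19 tilt [ 1.7e-03  8.0e-04 -1.0e+00] w 0.632 F [-0.  -0.5 -0.6] M [ 0.03 -0.02  0.02] g 53.0
units [-4.85 -4.03 -0.76] [-0.01  0.02 -2.29]
```

```bash
python3 -m pendant '[[-0.3,-0.25,0,0,0,-0.2],[-0.6,-0.5,0,0,0,-0.4],[-0.8,-0.67,0,0,0,-0.4],[-0.9,-0.75,0,0,0,-0.4],[-0.8,-0.7,0,0,0,-0.4],[-0.7,-0.55,0,0,0,-0.29],[-0.45,-0.38,0,0,0,-0.2],[-0.3,-0.23,-0.2,0,0,0],[0,0,-0.35,0,0,0],[0,0,-0.2,0,0,0],[0,0,0,0,0,0],[0,0,0,0,0,0]]'; python3 st.py jig .23;  python3 - <<'E'
from h import *
im=snap('side','s5.png'); im=cv2.resize(im[160:290,150:290,::-1],None,fx=5,fy=4.5,interpolation=cv2.INTER_CUBIC); cv2.imwrite('pics/s5c.png',im)
E
```

```text
t: 18.78
tcp_pos: [0.41, 0.118, 0.2465]
tool_rot: [-0.418, -3.11, 0.001]
wrist_force: [1.0, 0.1, -1.3]
width: 0.632
grasp_force: 52.9
t 18.78 pos [0.41   0.118  0.2465] yaw 164.7 tilt [-3.4e-03 -1.0e-04 -1.0e+00] w 0.632 F [ 1.   0.1 -1.3] M [ 0.03 -0.02  0.  ] g 52.9
units [ 0.03  0.01 -0.55] [ 0.   -0.04 -0.  ]
```

View pics/s5c.png

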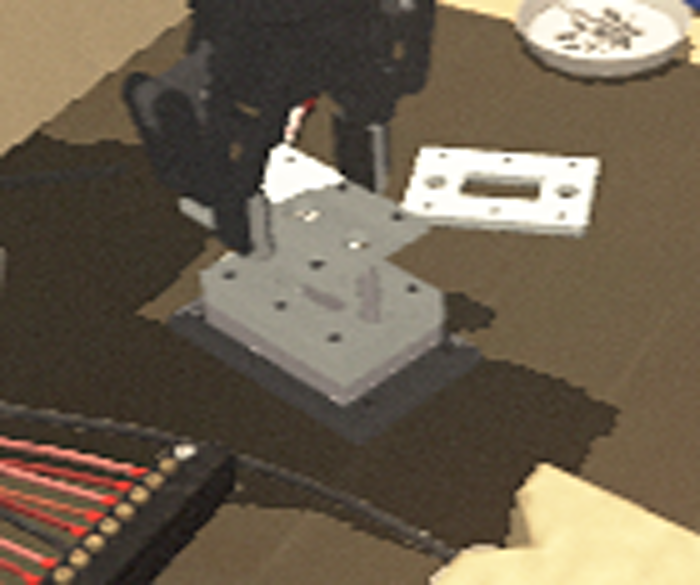

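The resonator lies flat on the pedestal with its edges aligned, and the iris is level above the pins. Lowering.

```bash
python3 -m pendant '[[0.02,0,-0.1,0,0,0],[0,0,-0.12,0,0,0],[0,0,-0.12,0,0,0],[0,0,-0.1,0,0,0],[0,0,-0.1,0,0,0],[0,0,0,0,0,0]]' >/dev/null; python3 st.py; python3 -m pendant '[[0,0,-0.12,0,0,0],[0,0,-0.1,0,0,0],[0,0,-0.1,0,0,0],[0,0,-0.05,0,0,0],[0,0,0,0,0,0]]'>/dev/null; python3 st.py jig .2135
```

```text
t 19.33 pos [0.4112 0.118  0.2306] yaw 164.69 tilt [-8.e-04 -0.e+00 -1.e+00] w 0.628 F [ 3.2 -1.2 -3.3] M [-0.03 -0.51  0.04] g 52.9
t 19.75 pos [0.4112 0.1179 0.2197] yaw 164.69 tilt [-7.e-04 -0.e+00 -1.e+00] w 0.632 F [ 4.1 -0.3 -2.9] M [-0.07 -0.88  0.  ] g 53.0
units [-0.01  0.01 -0.21] [ 0.   -0.01  0.  ]
```

```bash
python3 -m pendant '[[0.04,0,-0.06,0,0,0],[0,0,-0.06,0,0,0],[0,0,0,0,0,0]]' | sed -n 2,4p;  python3 -m pendant '[[0,0,-0.04,0,0,0],[0,0,0,0,0,0]]' | sed -n 2,4p; python3 -m pendant '[[0,0,-0.03,0,0,0],[0,0,0,0,0,0]]'| sed -n 2,4p; python3 st.py
```

```text
tcp_pos: [0.4116, 0.1179, 0.2158]
tool_rot: [-0.418, -3.111, 0.0]
wrist_force: [2.0, 0.1, -2.0]
tcp_pos: [0.4116, 0.1179, 0.2148]
tool_rot: [-0.418, -3.111, 0.0]
wrist_force: [0.8, 0.1, -0.8]
tcp_pos: [0.4116, 0.1179, 0.2139]
tool_rot: [-0.418, -3.111, 0.0]
wrist_force: [-0.2, -0.5, -0.4]
t 20.33 pos [0.4116 0.1179 0.2139] yaw 164.7 tilt [-2.5e-03  1.0e-04 -1.0e+00] w 0.63 F [-0.2 -0.5 -0.4] M [-0.04 -0.16 -0.01] g 53.2
```

```bash
python3 -m pendant '[[0,0,-0.03,0,0.02,0],[0,0,0,0,0,0]]' | sed -n 2,4p;  python3 -m pendant '[[0,0,-0.02,0,0,0],[0,0,0,0,0,0]]' | sed -n 2,4p; python3 st.py
```

```text
tcp_pos: [0.4118, 0.118, 0.2135]
tool_rot: [-0.418, -3.11, 0.001]
wrist_force: [-0.7, 0.3, 5.0]
tcp_pos: [0.4118, 0.118, 0.2134]
tool_rot: [-0.418, -3.11, 0.001]
wrist_force: [-3.3, -1.3, 12.7]
t 20.67 pos [0.4118 0.118  0.2134] yaw 164.7 tilt [-3.4e-03  1.0e-04 -1.0e+00] w 0.631 F [-3.3 -1.3 12.7] M [-0.14  0.53 -0.02] g 54.6
```

```bash
python3 -m pendant '[[0,0,0,0,0,0],[0,0,0,0,0,0],[0,0,0,0,0,0],[0,0,0,0,0,0],[0,0,0,0,0,0]]' 1 >/dev/null; python3 -m pendant '[[0,0,0.2,0,0,0],[0,0,0.5,0,0,0],[0,0,0.8,0,0,0],[0,0,0.6,0,0,0],[0,0,0.4,0,0,0],[0,0,0,0,0,0]]'; python3 st.py sp .173
```

```text
t: 21.58
tcp_pos: [0.413, 0.1181, 0.2901]
tool_rot: [0.418, 3.113, 0.001]
wrist_force: [1.1, -0.3, 0.0]
width: 1.004
grasp_force: 0.0
t 21.58 pos [0.413  0.1181 0.2901] yaw 164.7 tilt [ 1.1e-03  6.0e-04 -1.0e+00] w 1.004 F [ 1.1 -0.3  0. ] M [-0.01 -0.05  0.  ] g 0.0
units [ 0.57  4.36 -3.9 ] [-0.01  0.01  7.33]
```

```bash
python3 -m pendant '[[0.05,0.3,0,0,0,0.6],[0.1,0.6,0,0,0,0.8],[0.1,0.8,0,0,0,0.9],[0.12,0.9,0,0,0,0.9],[0.1,0.8,0,0,0,0.9],[0.1,0.56,0,0,0,0.9],[0,0.4,0,0,0,0.9],[0,0,-0.3,0,0,0.8],[0,0,-0.6,0,0,0.63],[0,0,-0.9,0,0,0],[0,0,-0.9,0,0,0],[0,0,-0.6,0,0,0],[0,0,-0.3,0,0,0],[0,0,0,0,0,0],[0,0,0,0,0,0]]' 0.44; python3 st.py sp .173
```

```text
t: 22.83
tcp_pos: [0.4289, 0.2487, 0.1794]
tool_rot: [0.499, -3.097, 0.003]
wrist_force: [-0.1, 0.4, -0.4]
width: 0.72
grasp_force: 0.0
t 22.83 pos [0.4289 0.2487 0.1794] yaw -161.71 tilt [-0.004  -0.0023 -1.    ] w 0.72 F [-0.1  0.4 -0.4] M [ 0.03  0.03 -0.03] g 0.0
units [ 0.04  0.01 -0.21] [ 0.03 -0.05  0.  ]
```

```bash
python3 -m pendant '[[0.02,0,-0.11,0,-0.03,0],[0,0,-0.07,0,0,0],[0,0,0,0,0,0],[0,0,0,0,0,0]]' | sed -n 2,4p;  python3 -m pendant '[[0,0,0,0,0,0],[0,0,0,0,0,0],[0,0,0,0,0,0],[0,0,0,0,0,0],[0,0,0,0,0,0],[0,0,0,0,0,0]]' -1 50;python3 st.py sp .173; python3 -m pendant '[[0,0,0.3,0,0,0],[0,0,0.6,0,0,0],[0,0,0.8,0,0,0],[0,0,0.8,0,0,0],[0,0,0.5,0,0,0],[0,0,0.3,0,0,0],[0,0,0,0,0,0]]'; python3 st.py jig .25
```

```text
tcp_pos: [0.4299, 0.2488, 0.1748]
tool_rot: [-0.499, 3.101, -0.002]
wrist_force: [0.1, -0.5, -0.2]
t: 23.67
tcp_pos: [0.4298, 0.249, 0.1753]
tool_rot: [-0.5, 3.101, -0.002]
wrist_force: [-2.2, -0.2, 7.7]
width: 0.629
grasp_force: 51.1
t 23.67 pos [0.4298 0.249  0.1753] yaw -161.7 tilt [ 6.e-04 -1.e-03 -1.e+00] w 0.629 F [-2.2 -0.2  7.7] M [-0.01  0.4  -0.05] g 51.1
units [ 0.01  0.   -0.08] [ 0.01  0.01 -0.  ]
t: 24.25
tcp_pos: [0.4303, 0.249, 0.2754]
tool_rot: [-0.499, 3.099, -0.002]
wrist_force: [0.0, 1.1, -1.7]
width: 0.629
grasp_force: 53.3
t 24.25 pos [0.4303 0.249  0.2754] yaw -161.71 tilt [ 3.1e-03 -5.0e-04 -1.0e+00] w 0.629 F [ 0.   1.1 -1.7] M [ 0.06  0.   -0.02] g 53.3
units [-0.64 -4.36 -0.85] [ 0.02  0.04 -7.33]
```

```bash
python3 -m pendant '[[-0.05,-0.3,0,0,0,-0.6],[-0.1,-0.6,0,0,0,-0.8],[-0.1,-0.8,0,0,0,-0.9],[-0.12,-0.9,0,0,0,-0.9],[-0.1,-0.8,0,0,0,-0.9],[-0.1,-0.56,0,0,0,-0.9],[-0.05,-0.4,0,0,0,-0.9],[0,0,-0.1,0,0,-0.8],[0,0,-0.35,0,0,-0.63],[0,0,-0.25,0,0,0],[0,0,0,0,0,0],[0,0,0,0,0,0]]'; python3 st.py jig .223; python3 - <<'E'
from h import *
im=snap('side','s6.png'); im=cv2.resize(im[160:290,150:290,::-1],None,fx=5,fy=4.5,interpolation=cv2.INTER_CUBIC); cv2.imwrite('pics/s6c.png',im)
E
```

```text
t: 25.25
tcp_pos: [0.4104, 0.118, 0.2513]
tool_rot: [-0.416, -3.11, 0.003]
wrist_force: [0.7, 0.5, -1.3]
width: 0.631
grasp_force: 53.3
t 25.25 pos [0.4104 0.118  0.2513] yaw 164.77 tilt [-0.004  -0.0015 -1.    ] w 0.631 F [ 0.7  0.5 -1.3] M [-0.03  0.04  0.04] g 53.3
units [ 0.02  0.01 -0.94] [ 0.02 -0.05 -0.01]
```

View pics/s6c.png

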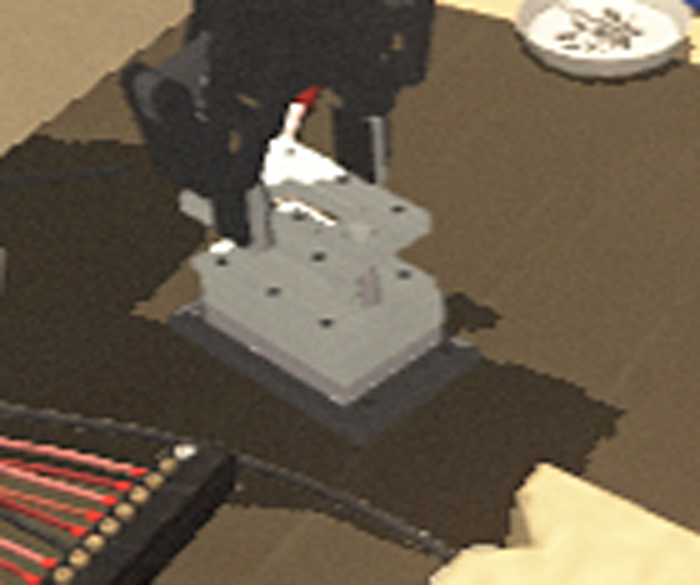

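The iris lies flush on the resonator, and the spacer is aligned above the pins. Lowering.

```bash
python3 -m pendant '[[0.04,0,-0.1,0,0,0],[0,0,-0.12,0,0,0],[0,0,-0.12,0,0,0],[0,0,-0.12,0,0,0],[0,0,-0.1,0,0,0],[0,0,0,0,0,0]]' >/dev/null; python3 st.py; python3 -m pendant '[[0,0,-0.1,0,0,0],[0,0,-0.1,0,0,0],[0,0,-0.06,0,0,0],[0,0,-0.04,0,0,0],[0,0,0,0,0,0]]'>/dev/null; python3 st.py jig .223
```

```text
t 25.8 pos [0.4119 0.1179 0.2348] yaw 164.7 tilt [-0.0025 -0.0014 -1.    ] w 0.63 F [-0.2 -0.7 -1.1] M [0.02 0.   0.  ] g 53.3
t 26.22 pos [0.4121 0.1179 0.2262] yaw 164.69 tilt [-0.0018 -0.0013 -1.    ] w 0.63 F [-0.2  0.2 -1.8] M [0.06 0.04 0.02] g 53.3
units [-0.04  0.01 -0.11] [ 0.02 -0.02  0.  ]
```

```bash
python3 -m pendant '[[0,0,-0.06,0.02,-0.02,0],[0,0,-0.03,0,0,0],[0,0,0,0,0,0]]' | sed -n 2,4p; python3 -m pendant '[[0,0,-0.03,0,0,0],[0,0,0,0,0,0]]' | sed -n 2,4p;  python3 -m pendant '[[0,0,-0.02,0,0,0],[0,0,0,0,0,0]]' | sed -n 2,4p; python3 st.py
```

```text
tcp_pos: [0.4122, 0.1179, 0.2236]
tool_rot: [0.418, 3.114, 0.001]
wrist_force: [0.1, -0.4, -1.4]
tcp_pos: [0.4122, 0.118, 0.2233]
tool_rot: [0.418, 3.113, 0.0]
wrist_force: [-2.0, -0.2, 6.2]
tcp_pos: [0.4122, 0.118, 0.2233]
tool_rot: [0.418, 3.113, 0.0]
wrist_force: [-5.1, -1.0, 13.6]
t 26.8 pos [0.4122 0.118  0.2233] yaw 164.7 tilt [ 6.e-04  2.e-04 -1.e+00] w 0.631 F [-5.1 -1.  13.6] M [-0.21  0.88  0.02] g 54.9
```

```bash
python3 -m pendant '[[0,0,0,0,0,0],[0,0,0,0,0,0],[0,0,0,0,0,0],[0,0,0,0,0,0],[0,0,0,0,0,0]]' 1 >/dev/null; python3 -m pendant '[[0,0,0.2,0,0,0],[0,0,0.5,0,0,0],[0,0,0.8,0,0,0],[0,0,0.6,0,0,0],[0.3,0.3,0.2,0,0,0.4],[0.4,0.8,0,0,0,0.8],[0.6,1,0,0,0,0.8],[0.6,1,0,0,0,0.8],[0.6,1,0,0,0,0.8],[0.6,1,0,0,0,0.8],[0.6,1,0,0,0,0.8],[0.6,1,0,0,0,0.8],[0.5,0.9,0,0,0,0.8],[0.5,0.7,0,0,0,0.8],[0.3,0.5,0,0,0,0.8],[0,0.1,0,0,0,0.8],[0,0,0,0,0,0.24],[0,0,0,0,0,0],[0,0,0,0,0,0]]' 0; python3 st.py end .191
```

```text
t: 28.8
tcp_pos: [0.5799, 0.3964, 0.2912]
tool_rot: [0.756, -3.048, -0.0]
wrist_force: [-0.5, 0.0, -0.2]
width: 0.499
grasp_force: 0.0
t 28.8 pos [0.5799 0.3964 0.2912] yaw -152.13 tilt [-9.e-04 -2.e-04 -1.e+00] w 0.499 F [-0.5  0.  -0.2] M [ 0.03 -0.   -0.01] g 0.0
units [-0.5  -0.01 -3.34] [ 0.   -0.01  0.22]
```

I commanded the narrower opening while still lifting off the spacer, so I'll check that the stack wasn't disturbed.

```bash
python3 - <<'E'
from h import *
im=snap('side','s7.png'); a=cv2.resize(im[180:270,170:260,::-1],None,fx=4.4,fy=6,interpolation=cv2.INTER_CUBIC)
im=snap('top','t7.png'); b=cv2.resize(im[175:240,285:345,::-1],None,fx=6.5,fy=540/65,interpolation=cv2.INTER_CUBIC)
cv2.imwrite('pics/s7c.png',np.hstack([a,b])); print(a.shape,b.shape)
E
```

```text
(540, 396, 3) (540, 390, 3)
```

View pics/s7c.png

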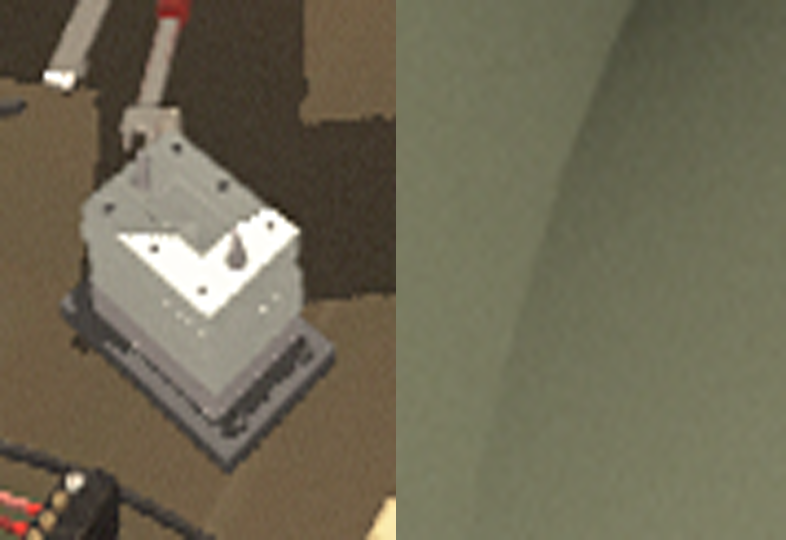

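The stack looks flush, with the pins standing evenly through the spacer (tips at about (145,170) and (237,250)). Going on to the end plate.

```bash
python3 -m pendant '[[-0.3,0,-0.4,0,0,0.12],[-0.2,0,-0.7,0,0,0.1],[0,0,-0.8,0,0,0],[0,0,-0.6,0,0,0],[0,0,-0.4,0,0,0],[0,0,-0.2,0,0,0],[0,0,-0.1,0,0,0],[0,0,0,0,0,0],[0,0,0,0,0,0]]'; python3 st.py end .191; python3 - <<'E'
from h import *
im=snap('side','s8.png'); cv2.imwrite('pics/s8c.png',cv2.resize(im[120:220,270:380,::-1],None,fx=5,fy=5,interpolation=cv2.INTER_CUBIC))
E
```

```text
t: 29.65
tcp_pos: [0.5658, 0.3971, 0.1963]
tool_rot: [-0.785, 3.04, 0.001]
wrist_force: [0.9, -0.3, 0.7]
width: 0.498
grasp_force: 0.0
t 29.65 pos [0.5658 0.3971 0.1963] yaw -151.05 tilt [ 0.0013  0.0012 -1.    ] w 0.498 F [ 0.9 -0.3  0.7] M [ 0.01 -0.02  0.02] g 0.0
units [-0.03 -0.04 -0.18] [-0.01  0.02 -0.01]
```

View pics/s8c.png

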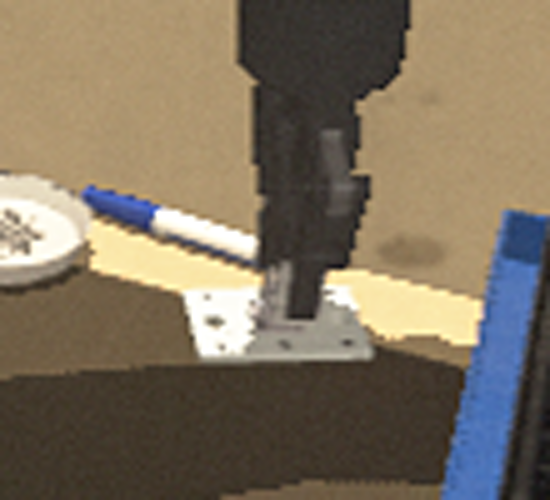

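The fingers stand either side of the connector (crop px ~290,300), clear of the pen. Closing.

```bash
python3 -m pendant '[[-0.03,-0.03,-0.1,0,0,0],[0,0,-0.07,0,0,0],[0,0,0,0,0,0]]' | sed -n 2,4p; python3 -m pendant '[[0,0,0,0,0,0],[0,0,0,0,0,0],[0,0,0,0,0,0],[0,0,0,0,0,0],[0,0,0,0,0,0],[0,0,0,0,0,0],[0,0,0,0,0,0],[0,0,0,0,0,0]]' -1 60;python3 st.py end .191; python3 -m pendant '[[0,0,0.3,0,0,0],[0,0,0.6,0,0,0],[0,0,0.8,0,0,0],[0,0,0.8,0,0,0],[0,0,0.6,0,0,0],[0,0,0.3,0,0,0],[0,0,0,0,0,0]]'; python3 st.py jig .28
```

```text
tcp_pos: [0.5642, 0.3959, 0.19]
tool_rot: [0.786, -3.042, -0.001]
wrist_force: [-0.2, -0.8, -0.7]
t: 30.62
tcp_pos: [0.5644, 0.3961, 0.1904]
tool_rot: [-0.786, 3.041, 0.001]
wrist_force: [-0.5, -1.1, 3.2]
width: 0.149
grasp_force: 58.7
t 30.62 pos [0.5644 0.3961 0.1904] yaw -151.03 tilt [ 3.e-04  7.e-04 -1.e+00] w 0.149 F [-0.5 -1.1  3.2] M [-0.01  0.1   0.04] g 58.7
units [ 0.02 -0.    0.02] [-0.01  0.   -0.02]
t: 31.2
tcp_pos: [0.565, 0.3965, 0.2948]
tool_rot: [-0.785, 3.038, 0.002]
wrist_force: [0.5, -0.4, -1.3]
width: 0.148
grasp_force: 58.5
t 31.2 pos [0.565  0.3965 0.2948] yaw -151.03 tilt [ 0.0035  0.0024 -1.    ] w 0.148 F [ 0.5 -0.4 -1.3] M [ 0.02 -0.02 -0.01] g 58.5
units [-5.13 -9.28 -0.49] [-0.01  0.05 -9.66]
```

```bash
python3 -m pendant '[[-0.2,-0.3,0,0,0,-0.4],[-0.3,-0.6,0,0,0,-0.8],[-0.5,-0.9,0,0,0,-0.8],[-0.5,-0.9,0,0,0,-0.8],[-0.5,-0.9,0,0,0,-0.8],[-0.5,-0.9,0,0,0,-0.8],[-0.5,-0.9,0,0,0,-0.8],[-0.5,-0.9,0,0,0,-0.8],[-0.5,-0.9,0,0,0,-0.8],[-0.5,-0.9,0,0,0,-0.8],[-0.3,-0.7,0,0,0,-0.8],[-0.2,-0.4,-0.2,0,0,-0.8],[-0.05,-0.08,-0.3,0,0,-0.46],[0,0,-0.25,0,0,0],[0,0,0,0,0,0],[0,0,0,0,0,0]]'; python3 st.py jig .27; python3 - <<'E'
from h import *
im=snap('side','s9.png'); im=cv2.resize(im[160:290,150:290,::-1],None,fx=5,fy=4.5,interpolation=cv2.INTER_CUBIC); cv2.imwrite('pics/s9c.png',im)
E
```

```text
t: 32.53
tcp_pos: [0.4125, 0.1178, 0.2688]
tool_rot: [-0.416, -3.112, -0.0]
wrist_force: [0.1, -0.9, -1.5]
width: 0.152
grasp_force: 58.7
t 32.53 pos [0.4125 0.1178 0.2688] yaw 164.76 tilt [-1.8e-03  3.0e-04 -1.0e+00] w 0.152 F [ 0.1 -0.9 -1.5] M [ 0.05 -0.01  0.01] g 58.7
units [-0.05  0.01  0.04] [-0.   -0.02 -0.01]
```

View pics/s9c.png

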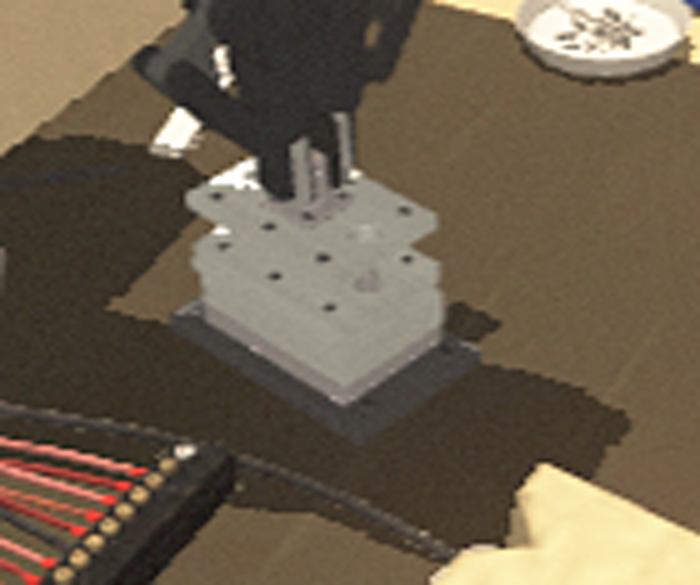

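The end plate is parallel to the stack, with its hole (365,232) over the pin (368,280). Lowering.

```bash
python3 -m pendant '[[-0.02,0,-0.1,0,0,0],[0,0,-0.1,0,0,0],[0,0,-0.1,0,0,0],[0,0,-0.08,0,0,0],[0,0,0,0,0,0]]' >/dev/null; python3 st.py; python3 -m pendant '[[0,0,-0.08,0,0,0],[0,0,-0.06,0,0,0],[0,0,-0.04,0,0,0],[0,0,0,0,0,0]]'>/dev/null; python3 st.py jig .2484
```

```text
t 33.0 pos [0.412  0.1177 0.2577] yaw 164.71 tilt [-6.e-04  2.e-04 -1.e+00] w 0.151 F [-0.3 -0.  -0.9] M [ 0.03 -0.03  0.  ] g 58.7
t 33.33 pos [0.4121 0.1176 0.2526] yaw 164.69 tilt [-3.e-04  3.e-04 -1.e+00] w 0.149 F [-0.5  0.4 -1.5] M [-0.01 -0.02  0.02] g 58.7
units [-0.04  0.02 -0.14] [-0. -0.  0.]
```

```bash
python3 -m pendant '[[0,0,-0.06,0,0,0],[0,0,-0.04,0,0,0],[0,0,0,0,0,0]]' | sed -n 2,4p; python3 -m pendant '[[0,0,-0.03,0,0,0],[0,0,0,0,0,0]]' | sed -n 2,4p;  python3 -m pendant '[[0,0,-0.02,0,0,0],[0,0,0,0,0,0]]' | sed -n 2,4p; python3 st.py
```

```text
tcp_pos: [0.4121, 0.1176, 0.2496]
tool_rot: [-0.418, -3.113, -0.0]
wrist_force: [-1.1, 0.2, -2.0]
tcp_pos: [0.4122, 0.1176, 0.2488]
tool_rot: [0.418, 3.114, 0.001]
wrist_force: [0.2, 0.4, 0.1]
tcp_pos: [0.4123, 0.1176, 0.2484]
tool_rot: [0.418, 3.113, 0.001]
wrist_force: [0.3, -0.0, 0.1]
t 33.92 pos [0.4123 0.1176 0.2484] yaw 164.69 tilt [ 4.e-04  4.e-04 -1.e+00] w 0.15 F [ 0.3 -0.   0.1] M [-0.01  0.02  0.02] g 58.8
```

```bash
python3 -m pendant '[[0,0,-0.02,0,0,0],[0,0,0,0,0,0]]' | sed -n 2,4p;  python3 -m pendant '[[0,0,-0.015,0,0,0],[0,0,0,0,0,0]]' | sed -n 2,4p; python3 st.py
```

```text
tcp_pos: [0.4123, 0.1177, 0.2483]
tool_rot: [0.418, 3.113, 0.001]
wrist_force: [-2.5, 0.3, 7.9]
tcp_pos: [0.4122, 0.1177, 0.2483]
tool_rot: [0.418, 3.113, 0.001]
wrist_force: [-3.6, -0.1, 13.4]
t 34.25 pos [0.4122 0.1177 0.2483] yaw 164.7 tilt [ 8.e-04  3.e-04 -1.e+00] w 0.15 F [-3.6 -0.1 13.4] M [-0.04  0.86 -0.02] g 60.1
```

```bash
python3 -m pendant '[[0,0,0,0,0,0],[0,0,0,0,0,0],[0,0,0,0,0,0],[0,0,0,0,0,0],[0,0,0,0,0,0]]' 0.2 | sed -n 2,6p; python3 -m pendant '[[0,0,0.2,0,0,0],[0,0,0.5,0,0,0],[0,0,0.8,0,0,0],[0,0,0.9,0,0,0],[0,0,0.9,0,0,0],[0,-0.5,0.5,0,0,0],[0,-0.8,0,0,0,0],[0,-1,0,0,0,0],[0,-1,0,0,0,0],[0,-1,0,0,0,0],[0,-1,0,0,0,0],[0,-1,0,0,0,0],[0,-1,0,0,0,0],[0,-0.8,0,0,0,0],[0,-0.4,0,0,0,0],[0,0,0,0,0,0]]'; python3 - <<'E'
from h import *
im=snap('side','s10.png'); a=cv2.resize(im[165:255,170:260,::-1],None,fx=4.4,fy=6,interpolation=cv2.INTER_CUBIC)
im=snap('top','t10.png'); b=cv2.resize(im[130:310,165:345,::-1],None,fx=2.2,fy=3,interpolation=cv2.INTER_CUBIC)
cv2.imwrite('pics/s10c.png',np.hstack([a,b]))
for n in ['screw_dish','n_adaptor','sma_wrench','end_plate']: print(n,[(np.round(d['centre'],3),round(d['p'],2)) for d in bot.spot_point('top',n)[:2]])
E
```

```text
tcp_pos: [0.4122, 0.1176, 0.2472]
tool_rot: [0.418, 3.114, 0.001]
wrist_force: [-0.5, -0.0, -0.5]
width: 0.594
grasp_force: 0.0
t: 36.0
tcp_pos: [0.4124, -0.1393, 0.3616]
tool_rot: [0.424, 3.112, -0.0]
wrist_force: [0.3, -0.2, -0.9]
width: 0.599
grasp_force: 0.0
screw_dish [(array([0.41 , 0.406, 0.   ]), 0.96)]
n_adaptor [(array([ 0.356,  0.185, -0.001]), 0.54)]
sma_wrench [(array([ 0.306,  0.262, -0.002]), 0.78)]
end_plate [(array([0.408, 0.118, 0.058]), 0.94)]
```

View pics/s10c.png

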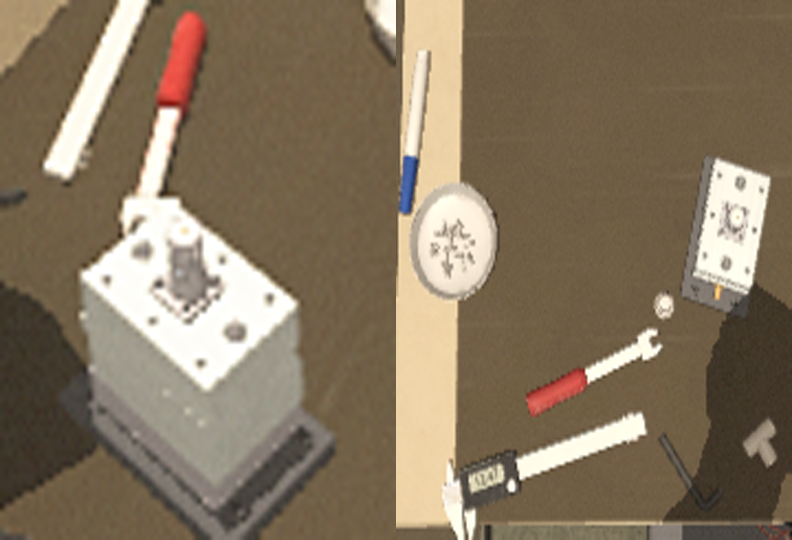

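The full stack is seated with the connector up and both pins showing in the holes (crop px (142,248) and (236,330)). The dish, adaptor and wrench are where they were.

```bash
python3 -c "
from bench import bot
print(bot.hand_in())"
```

```text
the job is handed in; nothing more can be done
None
```

The waveguide filter is built on the jig in the order asked (resonator, iris, spacer, end plate with its connector up) and handed in at about 36 s; each piece sat flat under a 13–14 N push, though the resonator's push briefly reached about 29 N, and the dish, adaptor and wrench stayed put.

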